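True up a stud with a try square and hold it

ROBOT

A 6-joint arm with a two-finger parallel gripper is mounted at the origin on the work surface. World frame = base frame: x ahead of the robot, y to its left, z up, the work surface at z = 0. Lengths are in m, angles in rad, forces in N, time in s.
With the tool pointing down it reaches from about 0.275 to 0.85 m from the base axis. Payload 5.2 kg.
Tool frame: the origin (TCP) lies on the centre line of the jaws, within the pads' length; the fingertips stand ahead of it and the grasp point (between the pads) is the TCP (r.nose_length is the z of the fingertips in the tool frame, in m); z points along the fingers, y is the line along which they close (so a half turn about z gives the same grasp; the last joint's range is limited). The gripper opens to 85 mm and grips with 20 to 120 N. Pads are 22 mm wide; open, the fingers measure 114 mm over their backs; the gripper's body (76 mm by 85 mm) begins 54 mm behind the grasp point. The pads swing forward as they close: fully open they stand 13 mm farther back than shut.
Start: joints at [-1.545, 0.259, 1.535, -0, 1.348, -0.203], TCP at [0.125, -0.536, 0.25] pointing down, gripper open.
Joint ranges: [-3.14, 3.14], [-0.91, 2.08], [0.19, 2.58], [-1.22, 4.36], [0.22, 2.71], [-3.12, 3.12]. Speed limits (rad/s): [2.57, 2.57, 3.14, 3.14, 3.14, 3.14].

INTERFACE

Orientations are given as a unit quaternion [x, y, z, w].
In Python, from cell import r gives the robot as it stands.
- The arm moves only by the shell command python3 -m pendant 'ROWS' [FORCE]. ROWS is JSON, a list of rows, each an object with "delta_pos": the shift along the tool's x, y, z in mm, a list of three; "angular": the turn, a rotation vector about the tool's x, y, z in rad, a list of three; "fingers": the finger opening in mm, from 0 to 85.4. A call has 1 to 20 rows; each row shifts and turns the commanded pose from where the row before left it, along the tool's axes as they then stand; what a row does not reach is not made up. A row lasts 1/10 s, in which the tool goes at most 50 mm and 8.59 degrees, less where a joint would pass 70% of its speed; a pose out of reach is approached as far as the arm can. A call is refused whole if a number of a shift passes 50 or a number of a turn 0.15, either way. A call with a gripper value outside its range is refused whole. The fingers move at their own pace and stop on an object; FORCE is the grip in N (left out, the last holds). Time passes only in rows, so rows that do not move let the fingers close. It gives the time, the measured TCP pose, the force, the opening and the grip force at its end, in the units of the state.
- r.get_state(): the state, without advancing time (a new reading comes with each control period).
- r.read_camera(name): name is "scene" or "side" or "wrist"; returns a dict with "img" (420x560x3 uint8, red, green, blue), "K" (3x3 intrinsics, pixels), "k1" (the pictures are not rectified: a ray, as slopes to the right and down, at radius r is drawn at 1 + k1 r^2 times it, then the intrinsics apply), "camera_from_world" (4x4, takes a point from world to camera coordinates). Camera axes: x right, y down, z forward; pixel columns grow to the right and rows downward; lengths in m; the calibration is good to about 2 mm. A picture is of the moment at which its call begins. There is no depth.
- r.finish_job(): hands the job in; it is judged then, once.
The state is a dict: "clock": time; "joint_pos": joint angles; "joint_velocities": joint speeds; "effort": joint torques, N m; "position": TCP position; "tcp_rot": TCP orientation; "force": force on the tool from outside, world axes, zero at the start; "torque": the same for the moment, N m; "opening": finger opening in m; "grasp_force": force on a finger pad.
Only numpy, scipy, OpenCV 4.12 (cv2) and the standard library are available. Lean on these libraries where they do the work, as an engineer would, in place of code of your own. Each camera call takes 0.05 s, during which the arm holds its last target. There are 200 camera calls.

TASK

Take the try square, stand it on its stock lengthwise along the middle of the raised plate with its blade towards the leaning stud, and press it into the corner until the stud is pushed fully upright and the stock lies flat on the plate and the blade flat along the stud. Finish while still holding the square there, pressing it firmly both down on the plate and against the stud, with about 15 N each way (never more than 60 N); do not let go. Leave everything else on the bench where it is.

Things in the scene. Friction and masses are not known exactly. Their poses are not given: they have to be found in the camera images.
- square: try square, 0.24 kg, standing loose on its dark wooden stock (150 long x 24 thick x 34 mm tall, brass-topped); aluminium blade 40 wide x 8 thick rises at one end to 160 mm above the underside. Origin: on the underside, below the blade's middle; x along the stock to the heel, y across, z up. Stock spans x -130 to +20 mm; blade edge and stock end are flush at x = +20.
- heel (a point): the square's heel: the outside corner between the underside of the stock and the blade's outer edge, middle of the thickness; axes as the square. Both faces drag when pressed (friction up to about 0.7), so push down and against the stud about equally at the end, and slide along the plate lightly before that
- blade_grip (a point): middle of the blade's width and thickness, 25 mm below its top end (135 mm above the stock's underside): a good place to pinch it from above across its 8 mm thickness; axes as the square
- plate: raised bottom plate, fixed: pale plywood bar 300 long x 50 wide x 36 mm on two dark bearers (90 mm across, 40 mm tall); its top is 76 mm above the bench. Origin on the bench directly below the inside corner; x along the plate towards the stud, y across, z up. The bar spans x -210 to +90 mm; its top is free from -210 to 0.
- corner (a point): the inside corner: middle of the plate's width, on its top face, at the stud's foot; axes as the plate
- stop_block: red block 28 long x 50 wide x 60 mm tall, fixed on the plate behind the stud (from 46 to 74 mm beyond the inside corner); it carries the stud. Origin at the inside corner, axes as the plate
- stud (a joint): lean (rad) of the stud, a wooden post 45 x 45 x 150 mm tall on the plate in front of the red block, brass pin at its foot. 0 = upright, hard against its stop; positive (to 0.12) = leaning over the free plate. Pivots about the inside corner's edge; stiff: about 2 N at its top moves it, and it stays where left
- hammer: bystander: hammer with a steel head and wooden handle, lying on the bench
- glue: bystander: white glue bottle with orange cap, 54 mm across, 150 mm tall, standing
- tin: bystander: yellow open pot, 74 mm across, 100 mm tall
- offcut: bystander: wooden offcut 120 x 45 x 36 mm lying on the bench
- screw_tray: bystander: red two-part screw tray 120 x 160 x 45 mm
- driver: bystander: screwdriver with blue handle lying on the bench

How it is judged:
By the outcome, as a careful person would: the job done as asked, in the order asked, and still so for the second after the job is handed in, while the arm keeps its last pose, push and grip.
It also fails if it takes over 64 s, if anything falls off the work surface, if the arm or the gripper's body presses on something with over 40 N, if the wrist force passes 120 N, or if a joint passes its speed limit or range.

## Working session

There is one attempt and no reset: what is moved stays moved. The work goes in short steps, Python scripts to look and compute and a shell command to move; the robot and the scene stay as the last step left them, time stands still between calls to the robot, and variables do not carry over. Pictures are saved under pics/ and viewed, at most 10 in all, crops included, and the job is handed in when it is done.

```bash
mkdir -p pics; ls
python3 - <<'E'
from cell import r
import cv2,numpy as np
for n in("scene","side"):
    c=r.read_camera(n); cv2.imwrite(f"pics/{n}0.png",c["img"][:,:,::-1]); np.savez(f"{n}0.npz",**c)
    print(n,c["K"].tolist(),c["k1"]); T=c["camera_from_world"]; print("cam pos",-T[:3,:3].T@T[:3,3], "fwd",T[2,:3])
s=r.get_state();print({k:np.round(v,3).tolist() for k,v in s.items()},r.nose_length)
E
```

```text
pics
scene [[409.23201311931797, 0.0, 282.3130765805253], [0.0, 409.23201311931797, 210.98548602409852], [0.0, 0.0, 1.0]] -0.10923115399379685
cam pos [1.20758884 0.24058336 1.1160655 ] fwd [-0.53272492 -0.21035853 -0.81972767]
side [[390.6727718445102, 0.0, 286.605795373483], [0.0, 390.6727718445102, 210.16414747296224], [0.0, 0.0, 1.0]] -0.0011700483848045952
cam pos [0.10176165 0.52365158 0.99865755] fwd [ 0.38149846 -0.48425249 -0.7873744 ]
{'clock': 0.1, 'joint_pos': [-1.545, 0.259, 1.536, 0.0, 1.348, -0.203], 'joint_velocities': [0.001, -0.0, -0.002, -0.002, 0.0, 0.003], 'effort': [0.002, -44.697, -29.125, -0.0, 0.006, 0.0], 'position': [0.125, -0.535, 0.25], 'tcp_rot': [0.993, 0.114, 0.0, -0.001], 'force': [1.437, -0.229, 0.008], 'torque': [-0.031, 0.01, 0.005], 'grasp_force': 0.0, 'opening': 0.085} 0.019
```

View pics/scene0.png

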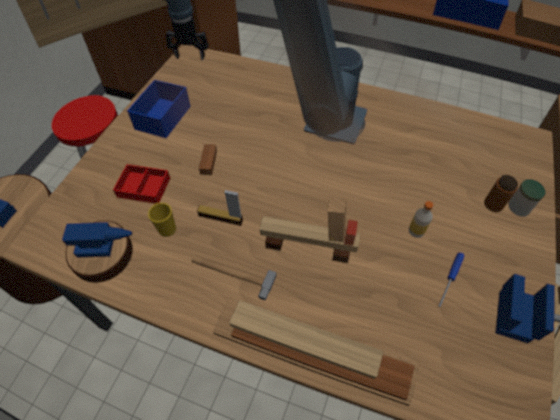

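View pics/side0.png

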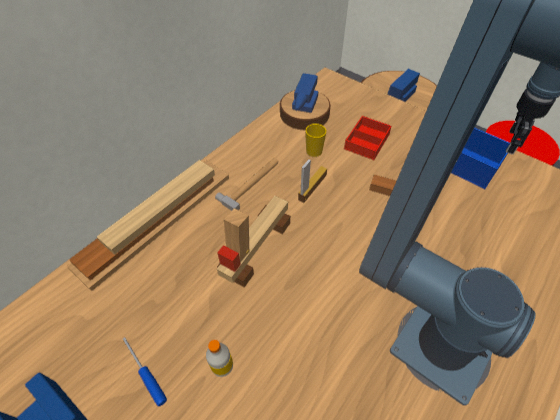

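Scene view: the square's blade is near (232,205) with its stock running left to (198,210). The plate runs (262,228)→(358,242), with the stud at (338,220) and the red block at (351,232). Next I'll enlarge both areas in both views.

```bash
cat > h.py <<'E'
import numpy as np,cv2
def load(n): return dict(np.load(n+".npz"))
def ray(c,u,v):
    K=c["K"];d=np.array([(u-K[0,2])/K[0,0],(v-K[1,2])/K[1,1]])
    s=d.copy()
    for _ in range(20): s=d/(1+c["k1"]*(s@s))
    T=c["camera_from_world"];R=T[:3,:3]
    w=R.T@np.r_[s,1]; return -R.T@T[:3,3],w/np.linalg.norm(w)
def onz(c,u,v,z):
    o,d=ray(c,u,v);return o+d*(z-o[2])/d[2]
def tri(c1,p1,c2,p2):
    o1,d1=ray(c1,*p1);o2,d2=ray(c2,*p2)
    t=np.linalg.lstsq(np.c_[d1,-d2],o2-o1,rcond=None)[0]
    a=o1+t[0]*d1;b=o2+t[1]*d2;return (a+b)/2,np.linalg.norm(a-b)
def proj(c,P):
    T=c["camera_from_world"];q=T[:3,:3]@P+T[:3,3];s=q[:2]/q[2];s=s*(1+c["k1"]*(s@s))
    return c["K"][:2,:2]@s+c["K"][:2,2]
E
python3 - <<'E'
from h import *
def crop(n,x,y,w,h,f):
    im=load(n)["img"][:,:,::-1]
    o=cv2.resize(im[y:y+h,x:x+w],None,fx=f,fy=f,interpolation=cv2.INTER_CUBIC)
    for k in range(x-x%10+10,x+w,10): cv2.line(o,((k-x)*f,0),((k-x)*f,4 if k%50 else 14),(0,0,255),1)
    for k in range(y-y%10+10,y+h,10): cv2.line(o,(0,(k-y)*f),(4 if k%50 else 14,(k-y)*f),(0,0,255),1)
    return o
cv2.imwrite("pics/z1.png",crop("scene0",190,180,180,90,4))
cv2.imwrite("pics/z2.png",crop("side0",205,150,130,140,4))
E
```

```text
(no output)
```

View pics/z1.png

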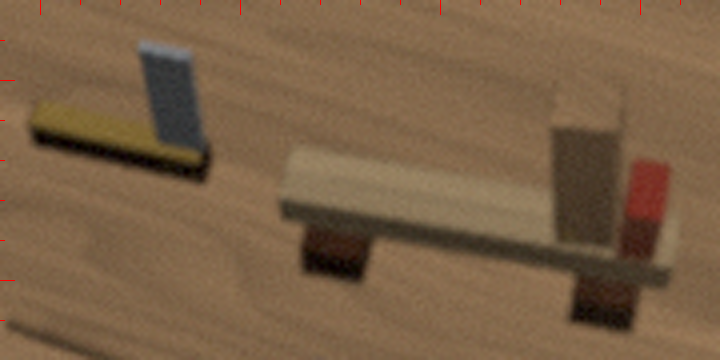

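View pics/z2.png

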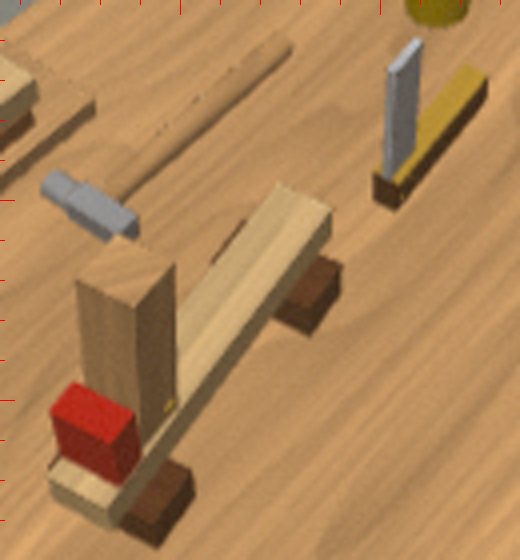

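Both crops are clear. In full-image pixels, the scene view has the blade top at (225–238,191), the plate's top-left corners at (263,217) and (260,229), and its front-right corner near (357,246). The side view has the blade top at (302–311,160–168), the heel's bottom corners at (298.5,200.5) and (304,202.5), and the plate's far corners at (276,196) and (288,202.5).

Run:
```python
from h import *
A=load("scene0");B=load("side0")
a=lambda x,y:(190+x/4,180+y/4)
b=lambda x,y:(205+x/4,150+y/4)
pr=lambda n,p:print(n,np.round(np.array(p)*1000,1))
for n,c,p,z in [("A plate farleft",A,a(292,147),.076),("A plate nearleft",A,a(281,197),.076),("A plate nearright",A,a(670,267),.076),
 ("B plate far1",B,b(283,183),.076),("B plate far2",B,b(332,210),.076),("B near1",B,b(49,468),.076),("B near2",B,b(112,510),.076),
 ("A stock left back top",A,a(38,102),.034),("A left front top",A,a(30,128),.034),("A right front top",A,a(206,164),.034),("A bot l",A,a(35,146),0),("A bot r",A,a(205,182),0),
 ("A blade top L",A,a(138,43),.16),("A blade top R",A,a(190,50),.16),("A bl fr L",A,a(142,54),.16),("A bl fr R",A,a(192,60),.16),
 ("B blade top heel1",B,b(387,73),.16),("heel2",B,b(393,74),.16),("B top far1",B,b(415,39),.16),("far2",B,b(423,43),.16),
 ("B stock heel bot1",B,b(374,202),0),("bot2",B,b(397,210),0),("B top far1",B,b(468,65),.034),("far2",B,b(488,81),.034),("heel top2",B,b(398,187),.034),
 ("stud pin-side base A1",A,a(554,242),.076),("A2",A,a(614,247),.076),
 ("stud B base front",B,b(172,415),.076),
 ("glue B",B,(221,372),0),("tin A",A,(165,232),0)]:
    pr(n,onz(c,*p,z))
# stud top triangulation: A front-left(552,126) ; B left-front?
pr("A studtop frontL",onz(A,*a(552,127),.226));pr("A st frR",onz(A,*a(620,130),.226))
pr("B studtop",onz(B,*b(175,264),.226));pr("B",onz(B,*b(120,237),.226));pr("B",onz(B,*b(135,306),.226));pr("B",onz(B,*b(78,282),.226))
```

```text
A plate farleft [572.6 -74.3  76. ]
A plate nearleft [617.5 -64.7  76. ]
A plate nearright [574.3 225.4  76. ]
B plate far1 [610.2 -66.8  76. ]
B plate far2 [564.  -69.6  76. ]
B near1 [572.4 225.1  76. ]
B near2 [517.6 221.5  76. ]
A stock left back top [ 578.6 -299.3   34. ]
A left front top [ 604.1 -293.4   34. ]
A right front top [ 586.  -144.9   34. ]
A bot l [ 599.9 -297.8    0. ]
A bot r [ 582.8 -150.6    0. ]
A blade top L [ 577.7 -191.4  160. ]
A blade top R [ 570.2 -152.3  160. ]
A bl fr L [ 585.9 -184.1  160. ]
A bl fr R [ 578.1 -147.1  160. ]
B blade top heel1 [ 572.2 -144.2  160. ]
heel2 [ 568.1 -146.2  160. ]
B top far1 [ 577.4 -186.   160. ]
far2 [ 570.1 -186.4  160. ]
B stock heel bot1 [ 580.4 -147.     0. ]
bot2 [ 560.5 -152.2    0. ]
B top far1 [ 594.5 -296.1   34. ]
far2 [ 570.2 -291.3   34. ]
heel top2 [ 558.7 -148.8   34. ]
stud pin-side base A1 [583.5 139.3  76. ]
A2 [572.2 182.1  76. ]
stud B base front [536.1 142.2  76. ]
glue B [395.7 403.4   0. ]
tin A [ 693.3 -373.7    0. ]
A studtop frontL [589.2 126.5 226. ]
A st frR [575.8 169.5 226. ]
B studtop [537.6 121.9 226. ]
B [578.8 127.8 226. ]
B [535. 161. 226.]
B [574.6 169.7 226. ]
```

Plate: corner ≈ (559,137,76), direction ≈ 98.8°. Square: blade middle ≈ (574,-168), yaw ≈ 96°. First I turn the tool so its x axis lies along the square.

```bash
python3 -m pendant '[{"delta_pos":[0,0,0],"angular":[0,0,-0.12],"fingers":50},{"delta_pos":[0,0,0],"angular":[0,0,-0.12],"fingers":50},{"delta_pos":[0,0,0],"angular":[0,0,-0.12],"fingers":50},{"delta_pos":[0,0,0],"angular":[0,0,-0.12],"fingers":50},{"delta_pos":[0,0,0],"angular":[0,0,-0.12],"fingers":50},{"delta_pos":[0,0,0],"angular":[0,0,-0.12],"fingers":50},{"delta_pos":[0,0,0],"angular":[0,0,-0.12],"fingers":50},{"delta_pos":[0,0,0],"angular":[0,0,-0.12],"fingers":50},{"delta_pos":[0,0,0],"angular":[0,0,-0.12],"fingers":50},{"delta_pos":[0,0,0],"angular":[0,0,-0.12],"fingers":50},{"delta_pos":[0,0,0],"angular":[0,0,-0.12],"fingers":50},{"delta_pos":[0,0,0],"angular":[0,0,-0.12],"fingers":50},{"delta_pos":[0,0,0],"angular":[0,0,0],"fingers":50}]'
cat > g.py <<'E'
import sys,numpy as np
from cell import r
from scipy.spatial.transform import Rotation as R
s=r.get_state();Q=R.from_quat(s["tcp_rot"]);M=Q.as_matrix()
print("t",round(s["clock"],2),"pos",np.round(np.array(s["position"])*1e3,1),"F",np.round(s["force"],1),"Tq",np.round(s["torque"],2),"open",round(s["opening"]*1e3,1),"grip",round(s["grasp_force"],1))
print("tool axes",np.round(M.T,3).tolist(),"yaw x",round(np.degrees(np.arctan2(M[1,0],M[0,0])),2))
if len(sys.argv)>3: print("delta tool mm",np.round(M.T@(np.array(list(map(float,sys.argv[1:4])))-np.array(s["position"])*1e3),1))
E
python3 g.py 574 -168 250
```

```text
clock: 1.4
position: [0.1248, -0.5354, 0.2499]
tcp_rot: [0.671, 0.741, 0.0, -0.0]
force: [0.3, -0.2, -0.3]
opening: 0.05
grasp_force: 0.0
t 1.4 pos [ 124.8 -535.4  249.9] F [ 0.3 -0.2 -0.3] Tq [ 0.03  0.02 -0.02] open 50.0 grip 0.0
tool axes [[-0.099, 0.995, 0.001], [0.995, 0.099, 0.0], [-0.0, 0.001, -1.0]] yaw x 95.67
delta tool mm [3.212e+02 4.834e+02 2.000e-01]
```

```bash
python3 -m pendant '[{"delta_pos":[10,15,0],"angular":[0,0,0],"fingers":50},{"delta_pos":[20,30,0],"angular":[0,0,0],"fingers":50},{"delta_pos":[20,30,0],"angular":[0,0,0],"fingers":50},{"delta_pos":[20,30,0],"angular":[0,0,0],"fingers":50},{"delta_pos":[20,30,0],"angular":[0,0,0],"fingers":50},{"delta_pos":[20,30,0],"angular":[0,0,0],"fingers":50},{"delta_pos":[20,30,0],"angular":[0,0,0],"fingers":50},{"delta_pos":[20,30,0],"angular":[0,0,0],"fingers":50},{"delta_pos":[20,30,0],"angular":[0,0,0],"fingers":50},{"delta_pos":[20,30,0],"angular":[0,0,0],"fingers":50},{"delta_pos":[20,30,0],"angular":[0,0,0],"fingers":50},{"delta_pos":[20,30,0],"angular":[0,0,0],"fingers":50},{"delta_pos":[20,30,0],"angular":[0,0,0],"fingers":50},{"delta_pos":[20,30,0],"angular":[0,0,0],"fingers":50},{"delta_pos":[20,30,0],"angular":[0,0,0],"fingers":50},{"delta_pos":[20,30,0],"angular":[0,0,0],"fingers":50},{"delta_pos":[11,18,0],"angular":[0,0,0],"fingers":50},{"delta_pos":[0,0,0],"angular":[0,0,0],"fingers":50},{"delta_pos":[0,0,0],"angular":[0,0,0],"fingers":50}]'
python3 g.py 574 -168 250
python3 - <<'E'
from h import *
from cell import r
c=r.read_camera("wrist");np.savez("wrist0.npz",**c)
T=c["camera_from_world"];print(-T[:3,:3].T@T[:3,3],T[2,:3])
o=cv2.resize(c["img"][:,:,::-1],(800,600));cv2.imwrite("pics/w0.png",o)
E
```

```text
clock: 3.3
position: [0.5737, -0.1679, 0.2499]
tcp_rot: [0.672, 0.741, -0.0, -0.001]
force: [0.6, 0.6, -0.6]
opening: 0.0503
grasp_force: 0.0
t 3.3 pos [ 573.7 -167.9  249.9] F [ 0.6  0.6 -0.6] Tq [0.03 0.01 0.01] open 50.3 grip 0.0
tool axes [[-0.098, 0.995, 0.0], [0.995, 0.098, -0.001], [-0.001, 0.0, -1.0]] yaw x 95.62
delta tool mm [-0.2  0.3 -0.1]
[ 0.56719881 -0.09735585  0.37316579] [ 0.02630441 -0.28036181 -0.95953391]
```

View pics/w0.png

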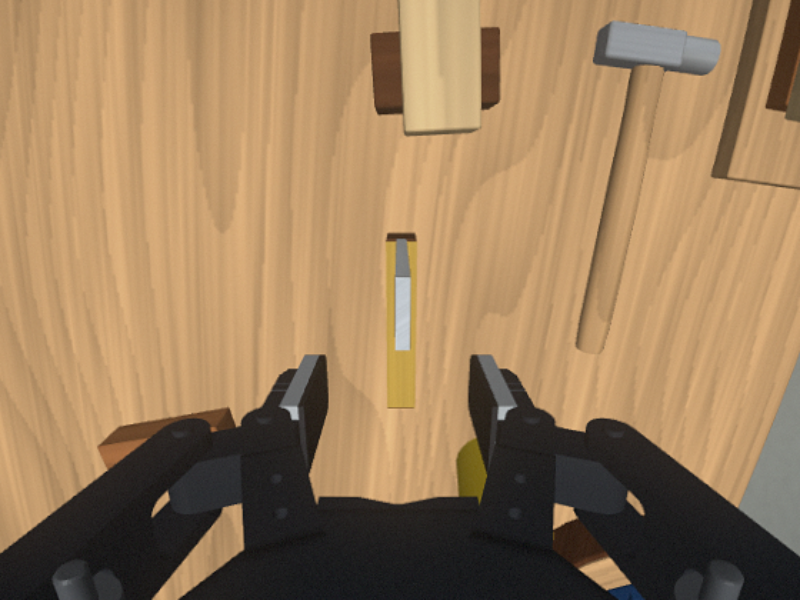

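The wrist view shows the blade top at (395–411, 277–350) and the stock at (387–416, 240–408), centred between the fingers. The plate's end corners are at (405,132) and (480,128). I'll refine the estimates from these.

Run:
```python
from h import *
c=load("wrist0");k=.7
for n,u,v,z in [("bl",395,277,.16),("bl",410.5,277,.16),("bl",395,350,.16),("bl",411,350,.16),("st",387,241,.034),("st",417,241,.034),("st",386.5,408,.034),("st",414,408,.034),("pl",405,133,.076),("pl",480,129,.076),("pl0",400,0,.076),("pl0",478.5,0,.076)]:
    print(n,np.round(onz(c,u*k,v*k,z)*1e3,1))
```

```text
bl [ 570.9 -150.2  160. ]
bl [ 578.6 -149.4  160. ]
bl [ 574.7 -189.7  160. ]
bl [ 583.1 -188.9  160. ]
st [ 564.  -153.2   34. ]
st [ 587.4 -150.9   34. ]
st [ 576.9 -300.1   34. ]
st [ 601.  -297.8   34. ]
pl [569.6 -75.3  76. ]
pl [617.3 -68.   76. ]
pl0 [558.8   1.1  76. ]
pl0 [606.   6.  76.]
```

```bash
python3 -m pendant '[{"delta_pos":[-1,2,10],"angular":[0,0,0],"fingers":50},{"delta_pos":[0,0,20],"angular":[0,0,0],"fingers":50},{"delta_pos":[0,0,20],"angular":[0,0,0],"fingers":45},{"delta_pos":[0,0,20],"angular":[0,0,0],"fingers":40},{"delta_pos":[0,0,20],"angular":[0,0,0],"fingers":40},{"delta_pos":[0,0,15],"angular":[0,0,0],"fingers":40},{"delta_pos":[0,0,10],"angular":[0,0,0],"fingers":40},{"delta_pos":[0,0,0],"angular":[0,0,0],"fingers":40},{"delta_pos":[0,0,0],"angular":[0,0,0],"fingers":20},{"delta_pos":[0,0,0],"angular":[0,0,0],"fingers":14},{"delta_pos":[0,0,0],"angular":[0,0,0],"fingers":10},{"delta_pos":[0,0,0],"angular":[0,0,0],"fingers":8},{"delta_pos":[0,0,0],"angular":[0,0,0],"fingers":4},{"delta_pos":[0,0,0],"angular":[0,0,0],"fingers":0},{"delta_pos":[0,0,0],"angular":[0,0,0],"fingers":0},{"delta_pos":[0,0,0],"angular":[0,0,0],"fingers":0},{"delta_pos":[0,0,0],"angular":[0,0,0],"fingers":0}]' 80
python3 g.py
```

```text
clock: 5.05
position: [0.5765, -0.1699, 0.1363]
tcp_rot: [0.672, 0.741, 0.0, 0.001]
force: [-1.3, -0.4, 5.9]
opening: 0.0068
grasp_force: 78.9
t 5.05 pos [ 576.5 -169.9  136.3] F [-1.3 -0.4  5.9] Tq [-0.01  0.29 -0.03] open 6.8 grip 78.9
tool axes [[-0.098, 0.995, -0.001], [0.995, 0.098, 0.001], [0.001, -0.001, -1.0]] yaw x 95.62
```

Gripped. Now lift, and align the yaw to the plate.

```bash
python3 -m pendant '[{"delta_pos":[0,0,-5],"angular":[0,0,0],"fingers":0},{"delta_pos":[0,0,-10],"angular":[0,0,0],"fingers":0},{"delta_pos":[0,0,-15],"angular":[0,0,0],"fingers":0},{"delta_pos":[0,0,-20],"angular":[0,0,0],"fingers":0},{"delta_pos":[0,0,-20],"angular":[0,0,0],"fingers":0},{"delta_pos":[0,0,-20],"angular":[0,0,0],"fingers":0},{"delta_pos":[0,0,-20],"angular":[0,0,-0.026],"fingers":0},{"delta_pos":[0,0,-10],"angular":[0,0,-0.026],"fingers":0},{"delta_pos":[0,0,0],"angular":[0,0,0],"fingers":0},{"delta_pos":[0,0,0],"angular":[0,0,0],"fingers":0}]'
python3 g.py 569 82 256
```

```text
clock: 6.05
position: [0.5758, -0.1695, 0.2546]
tcp_rot: [0.652, 0.758, -0.0, -0.001]
force: [-0.6, 0.3, -3.2]
opening: 0.0072
grasp_force: 78.0
t 6.05 pos [ 575.8 -169.5  254.6] F [-0.6  0.3 -3.2] Tq [ 0.12  0.05 -0.01] open 7.2 grip 78.0
tool axes [[-0.149, 0.989, 0.001], [0.989, 0.149, -0.001], [-0.001, 0.001, -1.0]] yaw x 98.57
delta tool mm [249.7  30.8  -1.3]
```

```bash
python3 -m pendant '[{"delta_pos":[10,5,0],"angular":[0,0,0],"fingers":0},{"delta_pos":[20,6,0],"angular":[0,0,0],"fingers":0},{"delta_pos":[30,6,0],"angular":[0,0,0],"fingers":0},{"delta_pos":[30,6,0],"angular":[0,0,0],"fingers":0},{"delta_pos":[30,6,0],"angular":[0,0,0],"fingers":0},{"delta_pos":[30,2,0],"angular":[0,0,0],"fingers":0},{"delta_pos":[30,0,0],"angular":[0,0,0],"fingers":0},{"delta_pos":[30,0,0],"angular":[0,0,0],"fingers":0},{"delta_pos":[20,0,0],"angular":[0,0,0],"fingers":0},{"delta_pos":[15,0,0],"angular":[0,0,0],"fingers":0},{"delta_pos":[5,0,0],"angular":[0,0,0],"fingers":0},{"delta_pos":[0,0,0],"angular":[0,0,0],"fingers":0},{"delta_pos":[0,0,0],"angular":[0,0,0],"fingers":0},{"delta_pos":[0,0,0],"angular":[0,0,0],"fingers":0}]'
python3 g.py 569 82 256
python3 - <<'E'
from h import *
from cell import r
ims=[]
for n in ("wrist","side","scene"):
    c=r.read_camera(n);np.savez(n+"1.npz",**c);ims.append(c["img"][:,:,::-1])
f=cv2.resize(ims[1][150:290,200:320],None,fx=4,fy=4,interpolation=cv2.INTER_CUBIC)
cv2.imwrite("pics/s1.png",np.hstack([f,cv2.resize(ims[2][165:270,250:370],None,fx=16/3*.5,fy=16/3,interpolation=cv2.INTER_CUBIC)[:560]]))
cv2.imwrite("pics/w1.png",cv2.resize(ims[0],(800,600)))
E
```

```text
clock: 7.45
position: [0.5697, 0.0811, 0.2552]
tcp_rot: [0.653, 0.758, -0.0, 0.0]
force: [-0.6, -0.3, -1.7]
opening: 0.0073
grasp_force: 77.9
t 7.45 pos [569.7  81.1 255.2] F [-0.6 -0.3 -1.7] Tq [ 0.1  -0.   -0.02] open 7.3 grip 77.9
tool axes [[-0.148, 0.989, -0.0], [0.989, 0.148, -0.0], [-0.0, -0.0, -1.0]] yaw x 98.52
delta tool mm [ 1.  -0.5 -0.8]
```

View pics/w1.png

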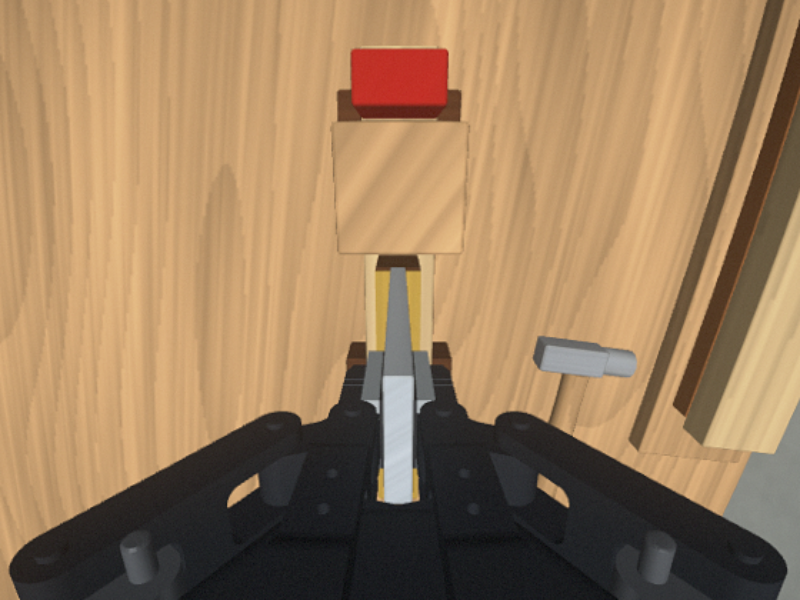

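View pics/s1.png

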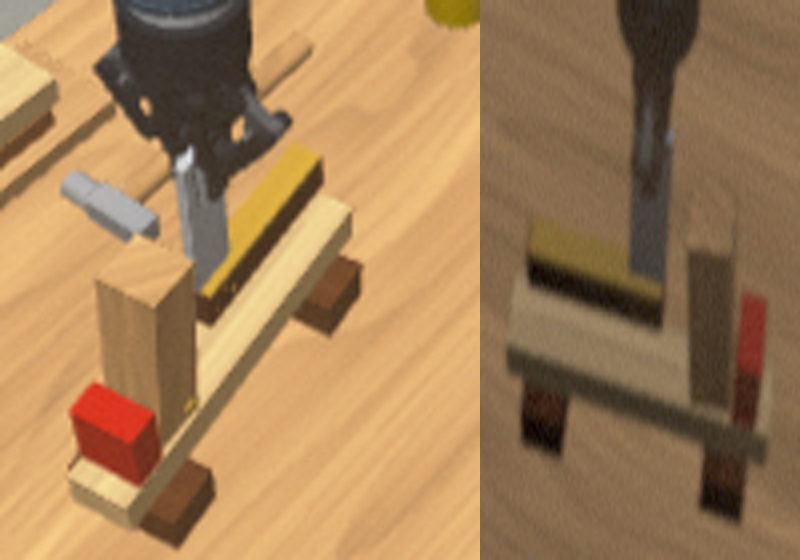

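The wrist view shows the square, plate, stud and red block all centred near column 399–400 and nearly parallel. The red block's top is at (351–448, 49–105) and the stud's top front edge at (338–463, 253). I'll put numbers on the offsets in plate axes.

Run:
```python
from h import *
c=load("wrist1");k=.7
O=np.array([.5697,.0811]);t=np.radians(98.52);ex=np.array([np.cos(t),np.sin(t)]);ey=np.array([-ex[1],ex[0]])
for n,u,v,z in [("red back",352,49,.136),("red back",448,49,.136),("red frontL",351,105,.136),("red fR",447,105,.136),
 ("stud back",333,122,.226),("stud back",468,122,.226),("stud front",339,253,.226),("stud front",463,252,.226),
 ("plate L near",366,330,.076),("plate R near",434,330,.076),("brass L",376,270,.154),("brass R",421,270,.154),("brass L",380,350,.154),("brass R",418,350,.154),("heel bot L",377,256,.12),("heel bot R",419,256,.12),("blade far",385,502,.28),("blade far",411,502,.28),("blade near",385,376,.28),("blade near",414,376,.28)]:
    P=onz(c,u*k,v*k,z)[:2]-O; print(n,"along",round(P@ex*1e3,1),"across(+left)",round(P@ey*1e3,1))
```

```text
red back along 128.9 across(+left) 22.7
red back along 128.9 across(+left) -25.7
red frontL along 102.3 across(+left) 23.9
red fR along 102.3 across(+left) -25.8
stud back along 85.4 across(+left) 21.0
stud back along 85.4 across(+left) -23.4
stud front along 41.7 across(+left) 20.5
stud front along 42.0 across(+left) -23.4
plate L near along -44.8 across(+left) 23.2
plate R near along -44.8 across(+left) -27.1
brass L along 18.8 across(+left) 11.1
brass R along 18.8 across(+left) -12.6
brass L along -26.9 across(+left) 9.6
brass R along -26.9 across(+left) -11.6
heel bot L along 19.5 across(+left) 12.2
heel bot R along 19.5 across(+left) -13.1
blade far along -17.7 across(+left) 3.3
blade far along -17.7 across(+left) -3.9
blade near along 21.0 across(+left) 2.9
blade near along 21.0 across(+left) -4.3
```

Corner is 56 mm ahead of the TCP, with the heel at +20, so 36 mm to go. The stud's top leans about 14 mm over, and the square sits 0.8 mm off centre. Lowering with that correction.

```bash
python3 -m pendant '[{"delta_pos":[0,0.8,5],"angular":[0,0,0],"fingers":0},{"delta_pos":[0,0,10],"angular":[0,0,0],"fingers":0},{"delta_pos":[0,0,10],"angular":[0,0,0],"fingers":0},{"delta_pos":[0,0,8],"angular":[0,0,0],"fingers":0},{"delta_pos":[0,0,4],"angular":[0,0,0],"fingers":0},{"delta_pos":[0,0,2],"angular":[0,0,0],"fingers":0},{"delta_pos":[0,0,0],"angular":[0,0,0],"fingers":0},{"delta_pos":[0,0,0],"angular":[0,0,0],"fingers":0},{"delta_pos":[0,0,0],"angular":[0,0,0],"fingers":0}]'
python3 g.py
```

```text
clock: 8.5
position: [0.5705, 0.0822, 0.2168]
tcp_rot: [0.652, 0.758, 0.0, 0.0]
force: [0.5, 0.6, -2.3]
opening: 0.0072
grasp_force: 77.9
t 8.5 pos [570.5  82.2 216.8] F [ 0.5  0.6 -2.3] Tq [ 0.12  0.02 -0.02] open 7.2 grip 77.9
tool axes [[-0.149, 0.989, -0.0], [0.989, 0.149, 0.001], [0.001, -0.0, -1.0]] yaw x 98.6
```

```bash
python3 -m pendant '[{"delta_pos":[0,0,1],"angular":[0,0,0],"fingers":0},{"delta_pos":[0,0,1],"angular":[0,0,0],"fingers":0},{"delta_pos":[0,0,0],"angular":[0,0,0],"fingers":0},{"delta_pos":[0,0,0],"angular":[0,0,0],"fingers":0}]';python3 g.py
```

```text
clock: 8.9
position: [0.5702, 0.0822, 0.2143]
tcp_rot: [0.652, 0.758, -0.0, -0.0]
force: [0.3, -0.5, -2.3]
opening: 0.0071
grasp_force: 77.9
t 8.9 pos [570.2  82.2 214.3] F [ 0.3 -0.5 -2.3] Tq [ 0.13 -0.02  0.01] open 7.1 grip 77.9
tool axes [[-0.149, 0.989, 0.0], [0.989, 0.149, -0.0], [-0.0, 0.0, -1.0]] yaw x 98.59
```

```bash
python3 -m pendant '[{"delta_pos":[0,0,1],"angular":[0,0,0],"fingers":0},{"delta_pos":[0,0,0],"angular":[0,0,0],"fingers":0},{"delta_pos":[0,0,0],"angular":[0,0,0],"fingers":0}]';python3 g.py; python3 -m pendant '[{"delta_pos":[0,0,0.7],"angular":[0,0,0],"fingers":0},{"delta_pos":[0,0,0],"angular":[0,0,0],"fingers":0},{"delta_pos":[0,0,0],"angular":[0,0,0],"fingers":0}]';python3 g.py
```

```text
clock: 9.2
position: [0.5702, 0.0822, 0.2133]
tcp_rot: [0.652, 0.758, -0.0, -0.0]
force: [-0.0, 0.7, -2.1]
opening: 0.007
grasp_force: 77.9
t 9.2 pos [570.2  82.2 213.3] F [-0.   0.7 -2.1] Tq [0.09 0.01 0.07] open 7.0 grip 77.9
tool axes [[-0.149, 0.989, 0.0], [0.989, 0.149, -0.0], [-0.0, -0.0, -1.0]] yaw x 98.59
clock: 9.5
position: [0.5702, 0.0822, 0.2126]
tcp_rot: [0.652, 0.758, -0.0, -0.0]
force: [-0.4, -0.8, -2.3]
opening: 0.0075
grasp_force: 77.9
t 9.5 pos [570.2  82.2 212.6] F [-0.4 -0.8 -2.3] Tq [0.09 0.1  0.01] open 7.5 grip 77.9
tool axes [[-0.149, 0.989, 0.0], [0.989, 0.149, -0.0], [-0.0, 0.0, -1.0]] yaw x 98.59
```

```bash
for i in 1; do python3 -m pendant '[{"delta_pos":[0,0,0.7],"angular":[0,0,0],"fingers":0},{"delta_pos":[0,0,0],"angular":[0,0,0],"fingers":0},{"delta_pos":[0,0,0],"angular":[0,0,0],"fingers":0}]';done >/dev/null;python3 g.py; python3 -m pendant '[{"delta_pos":[0,0,0.7],"angular":[0,0,0],"fingers":0},{"delta_pos":[0,0,0],"angular":[0,0,0],"fingers":0},{"delta_pos":[0,0,0],"angular":[0,0,0],"fingers":0}]'>/dev/null;python3 g.py
```

```text
t 9.8 pos [570.3  82.4 212.3] F [-1.8  2.1  1.2] Tq [ 0.1   0.18 -0.01] open 7.2 grip 78.5
tool axes [[-0.15, 0.989, 0.0], [0.989, 0.15, 0.001], [0.001, 0.0, -1.0]] yaw x 98.6
t 10.1 pos [570.4  82.4 212.3] F [-1.5  0.8  6.2] Tq [ 0.21  0.44 -0.01] open 7.0 grip 79.2
tool axes [[-0.15, 0.989, -0.0], [0.989, 0.15, 0.001], [0.001, 0.0, -1.0]] yaw x 98.6
```

Contact at z≈212.3. I'll ease off slightly and slide lightly to the stud.

```bash
python3 -m pendant '[{"delta_pos":[1,0,-0.5],"angular":[0,0,0],"fingers":0},{"delta_pos":[2,0,0],"angular":[0,0,0],"fingers":0},{"delta_pos":[2,0,0],"angular":[0,0,0],"fingers":0},{"delta_pos":[2,0,0],"angular":[0,0,0],"fingers":0},{"delta_pos":[2,0,0],"angular":[0,0,0],"fingers":0},{"delta_pos":[2,0,0],"angular":[0,0,0],"fingers":0},{"delta_pos":[2,0,0],"angular":[0,0,0],"fingers":0},{"delta_pos":[2,0,0],"angular":[0,0,0],"fingers":0},{"delta_pos":[2,0,0],"angular":[0,0,0],"fingers":0}]'>/dev/null;python3 g.py; python3 -m pendant '[{"delta_pos":[1,0,0],"angular":[0,0,0],"fingers":0},{"delta_pos":[1,0,0],"angular":[0,0,0],"fingers":0},{"delta_pos":[1,0,0],"angular":[0,0,0],"fingers":0},{"delta_pos":[1,0,0],"angular":[0,0,0],"fingers":0},{"delta_pos":[1,0,0],"angular":[0,0,0],"fingers":0},{"delta_pos":[1,0,0],"angular":[0,0,0],"fingers":0},{"delta_pos":[1,0,0],"angular":[0,0,0],"fingers":0},{"delta_pos":[1,0,0],"angular":[0,0,0],"fingers":0}]'>/dev/null;python3 g.py
```

```text
t 11.0 pos [568.4  98.6 212.4] F [ 0.3 -7.4  7.6] Tq [-1.64 -0.13  0.04] open 7.4 grip 79.3
tool axes [[-0.149, 0.989, -0.002], [0.989, 0.149, 0.002], [0.002, -0.001, -1.0]] yaw x 98.6
t 11.8 pos [567.2 106.3 212.4] F [-0.  -5.6  6.3] Tq [-1.25 -0.01 -0.01] open 7.3 grip 79.3
tool axes [[-0.149, 0.989, -0.001], [0.989, 0.149, 0.002], [0.002, -0.001, -1.0]] yaw x 98.58
```

```bash
python3 -m pendant '[{"delta_pos":[0,0,-0.5],"angular":[0,0,0],"fingers":0},{"delta_pos":[1,0,0],"angular":[0,0,0],"fingers":0},{"delta_pos":[1,0,0],"angular":[0,0,0],"fingers":0},{"delta_pos":[1,0,0],"angular":[0,0,0],"fingers":0},{"delta_pos":[1,0,0],"angular":[0,0,0],"fingers":0},{"delta_pos":[1,0,0],"angular":[0,0,0],"fingers":0},{"delta_pos":[1,0,0],"angular":[0,0,0],"fingers":0}]'>/dev/null;python3 g.py; python3 -m pendant '[{"delta_pos":[1,0,0],"angular":[0,0,0],"fingers":0},{"delta_pos":[1,0,0],"angular":[0,0,0],"fingers":0},{"delta_pos":[0,0,0],"angular":[0,0,0],"fingers":0},{"delta_pos":[0,0,0],"angular":[0,0,0],"fingers":0}]'>/dev/null;python3 g.py
```

```text
t 12.5 pos [565.6 112.8 212.3] F [ 1.7 -6.   5.6] Tq [-1.22 -0.26  0.02] open 7.1 grip 79.1
tool axes [[-0.149, 0.989, -0.0], [0.989, 0.149, 0.0], [0.0, -0.0, -1.0]] yaw x 98.6
t 12.9 pos [565.2 115.1 212.3] F [-0.1 -3.   5.1] Tq [-0.7 -0.1 -0. ] open 7.2 grip 79.1
tool axes [[-0.15, 0.989, 0.0], [0.989, 0.15, -0.0], [-0.0, 0.0, -1.0]] yaw x 98.6
```

```bash
python3 -m pendant '[{"delta_pos":[1,0,0],"angular":[0,0,0],"fingers":0},{"delta_pos":[0,0,0],"angular":[0,0,0],"fingers":0},{"delta_pos":[0,0,0],"angular":[0,0,0],"fingers":0}]'>/dev/null;python3 g.py; python3 -m pendant '[{"delta_pos":[1,0,0],"angular":[0,0,0],"fingers":0},{"delta_pos":[0,0,0],"angular":[0,0,0],"fingers":0},{"delta_pos":[0,0,0],"angular":[0,0,0],"fingers":0}]'>/dev/null;python3 g.py;python3 -m pendant '[{"delta_pos":[0.7,0,0],"angular":[0,0,0],"fingers":0},{"delta_pos":[0,0,0],"angular":[0,0,0],"fingers":0},{"delta_pos":[0,0,0],"angular":[0,0,0],"fingers":0}]'>/dev/null;python3 g.py
```

```text
t 13.2 pos [565.1 116.  212.3] F [-0.2 -4.3  4.8] Tq [-0.79 -0.12  0.01] open 6.9 grip 79.1
tool axes [[-0.15, 0.989, 0.0], [0.989, 0.15, -0.0], [-0.0, 0.0, -1.0]] yaw x 98.6
t 13.5 pos [564.9 116.7 212.3] F [ 0.5 -5.4  5.9] Tq [-0.78 -0.16  0.03] open 7.1 grip 79.3
tool axes [[-0.149, 0.989, -0.0], [0.989, 0.149, -0.0], [-0.0, -0.0, -1.0]] yaw x 98.59
t 13.8 pos [564.9 116.7 212.3] F [ 0.4 -7.1  4.4] Tq [-1.09 -0.12  0.01] open 7.0 grip 79.2
tool axes [[-0.149, 0.989, -0.001], [0.989, 0.149, -0.0], [-0.0, -0.001, -1.0]] yaw x 98.58
```

The tool stalled after about 36 mm, as expected: seated at the foot. Now pressing both ways in equal steps.

```bash
python3 -m pendant '[{"delta_pos":[0.5,0,0.5],"angular":[0,0,0],"fingers":0},{"delta_pos":[0,0,0],"angular":[0,0,0],"fingers":0},{"delta_pos":[0,0,0],"angular":[0,0,0],"fingers":0}]'>/dev/null;python3 g.py; python3 -m pendant '[{"delta_pos":[0.5,0,0.5],"angular":[0,0,0],"fingers":0},{"delta_pos":[0,0,0],"angular":[0,0,0],"fingers":0},{"delta_pos":[0,0,0],"angular":[0,0,0],"fingers":0}]'>/dev/null;python3 g.py
python3 - <<'E'
from h import *
from cell import r
ims=[]
for n in ("wrist","side","scene"):
    c=r.read_camera(n);np.savez(n+"2.npz",**c);ims.append(c["img"][:,:,::-1])
a=cv2.resize(ims[2][170:260,310:370],None,fx=6,fy=6,interpolation=cv2.INTER_CUBIC)
b=cv2.resize(ims[0][0:360,170:390],None,fx=1.5,fy=1.5,interpolation=cv2.INTER_CUBIC)
cv2.imwrite("pics/c2.png",np.hstack([a,b]))
E
```

```text
t 14.1 pos [565.  116.8 212.3] F [ 0.2 -9.   8.3] Tq [-1.32 -0.    0.08] open 7.5 grip 79.7
tool axes [[-0.149, 0.989, -0.002], [0.989, 0.149, 0.0], [0.0, -0.002, -1.0]] yaw x 98.57
t 14.4 pos [565.  116.8 212.3] F [ -1.1 -10.5   9.1] Tq [-1.51  0.21  0.04] open 7.3 grip 80.1
tool axes [[-0.149, 0.989, -0.003], [0.989, 0.149, 0.001], [0.001, -0.003, -1.0]] yaw x 98.57
```

View pics/c2.png

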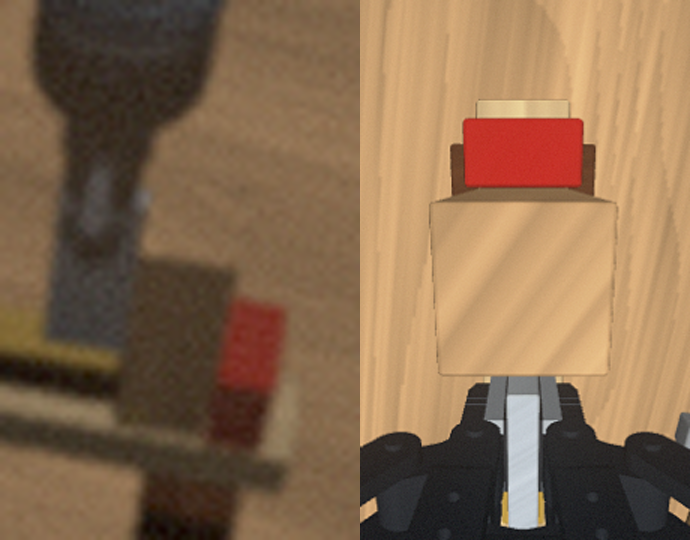

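The view shows the blade against the stud, everything centred, and the wrist-view gap between blade top edge (crop y≈393) and stud top front edge (y≈375) still to be interpreted.

Run:
```python
from h import *
c=load("wrist2")
O=np.array([.565,.1168]);t=np.radians(98.57);ex=np.array([np.cos(t),np.sin(t)])
g=cv2.cvtColor(c["img"],cv2.COLOR_RGB2GRAY).astype(float)
def edges(u0,u1,v0,v1):
    p=cv2.GaussianBlur(g[v0:v1,u0:u1].mean(1)[:,None],(1,3),0)[:,0];d=np.abs(np.gradient(p))
    return [(v0+i,round(d[i],1)) for i in range(1,len(d)-1) if d[i]>6 and d[i]>=d[i-1] and d[i]>=d[i+1]]
print("stud cols",edges(235,255,60,262),"\nblade cols",edges(272,282,225,370))
for n,v,z in [("red back",78.7,.136),("red front",124,.136),("stud back",134,.226),("stud front",250,.226),("blade near",262,.236),("blade far",350.5,.236)]:
    print(n,round((onz(c,278,v,z)[:2]-O)@ex*1e3,1))
```

```text
stud cols [(78, np.float64(23.2)), (95, np.float64(6.3)), (126, np.float64(6.9)), (134, np.float64(20.0)), (249, np.float64(10.2)), (251, np.float64(9.8)), (255, np.float64(21.4))] 
blade cols [(249, np.float64(17.9)), (263, np.float64(29.8)), (352, np.float64(62.7))]
red back 93.5
red front 66.6
stud back 65.3
stud front 21.2
blade near 21.1
blade far -18.1
```

Stud top front face (21.2 mm) is flush with the blade's outer edge (21.1) and the computed foot (20.6), so the stud is upright. TCP height also matches exactly (136.3 + 76). The moment balance fits face contact on both faces. Raising the push to about 15 N each way.

```bash
python3 -m pendant '[{"delta_pos":[0.5,0,0.4],"angular":[0,0,0],"fingers":0},{"delta_pos":[0,0,0],"angular":[0,0,0],"fingers":0},{"delta_pos":[0,0,0],"angular":[0,0,0],"fingers":0}]'>/dev/null;python3 g.py; python3 -m pendant '[{"delta_pos":[0.5,0,0.4],"angular":[0,0,0],"fingers":0},{"delta_pos":[0,0,0],"angular":[0,0,0],"fingers":0},{"delta_pos":[0,0,0],"angular":[0,0,0],"fingers":0},{"delta_pos":[0,0,0],"angular":[0,0,0],"fingers":0}]'>/dev/null;python3 g.py
```

```text
t 14.85 pos [565.  116.8 212.3] F [ -1.5 -12.6  12.6] Tq [-1.75  0.38  0.07] open 7.2 grip 80.4
tool axes [[-0.149, 0.989, -0.004], [0.989, 0.149, 0.001], [0.001, -0.003, -1.0]] yaw x 98.56
t 15.25 pos [565.  116.9 212.3] F [ -3.1 -15.6  14.7] Tq [-1.9   0.54  0.04] open 7.2 grip 80.7
tool axes [[-0.149, 0.989, -0.004], [0.989, 0.149, 0.001], [0.002, -0.004, -1.0]] yaw x 98.55
```

Forces are about 15.9 N along and 14.7 N down (about 17 N on the plate with the square's weight). The tool has flexed 0.004 rad top-forward. A small counter-turn will make sure the stock's tail stays flat.

```bash
python3 -m pendant '[{"delta_pos":[0,0,0],"angular":[0,0.003,0],"fingers":0},{"delta_pos":[0,0,0],"angular":[0,0,0],"fingers":0},{"delta_pos":[0,0,0],"angular":[0,0,0],"fingers":0}]'>/dev/null;python3 g.py
python3 - <<'E'
from h import *
from cell import r
c=r.read_camera("wrist");np.savez("wrist3.npz",**c)
O=np.array([.565,.1168]);t=np.radians(98.57);ex=np.array([np.cos(t),np.sin(t)])
g=cv2.cvtColor(c["img"],cv2.COLOR_RGB2GRAY).astype(float)
def edges(u0,u1,v0,v1):
    p=g[v0:v1,u0:u1].mean(1);d=np.abs(np.gradient(p))
    return [v0+i for i in range(1,len(d)-1) if d[i]>6 and d[i]>=d[i-1] and d[i]>=d[i+1]]
print(edges(235,255,60,262),edges(272,282,225,370))
s=cv2.resize(r.read_camera("side")["img"][150:290,200:320,::-1],None,fx=4,fy=4,interpolation=cv2.INTER_CUBIC);cv2.imwrite("pics/f.png",s)
E
python3 g.py
```

```text
t 15.55 pos [565.  116.9 212.3] F [ -2.2 -14.3  13.7] Tq [-2.11  0.43  0.05] open 7.0 grip 80.7
tool axes [[-0.149, 0.989, -0.002], [0.989, 0.149, 0.001], [0.001, -0.001, -1.0]] yaw x 98.56
[78, 96, 123, 125, 134, 249, 251, 255, 258] [249, 263, 352]
t 15.65 pos [565.  116.9 212.3] F [ -2.3 -14.2  14.3] Tq [-2.11  0.44  0.08] open 7.6 grip 80.7
tool axes [[-0.149, 0.989, -0.002], [0.989, 0.149, 0.001], [0.001, -0.001, -1.0]] yaw x 98.56
```

View pics/f.png

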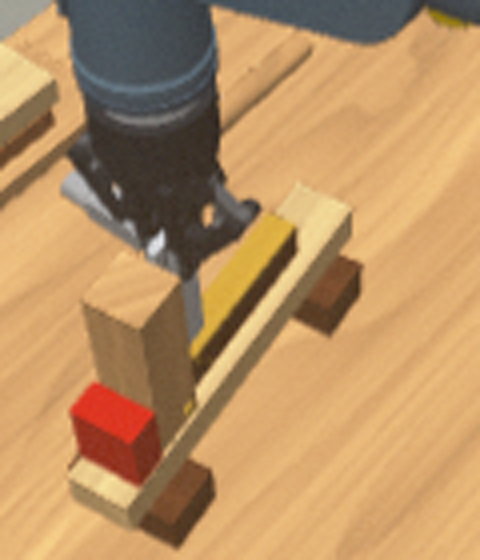

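The side view shows the stud upright at (100–190, 255–420), the stock flat along the middle of the plate and the blade against the stud. The forces are steady at about 14 N each way, so I'm handing in.

```bash
python3 -c "
from cell import r
print(r.finish_job())"
```

```text
the job is handed in; nothing more can be done
None
```

The job is handed in: the square is still held in the corner, the stud measured upright to within about 1 mm at its top, and the arm is pressing about 14 N each way, finished at about 16 s of the 64 s allowed; no verdict was returned.

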